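Flip the reorder board's leaf from green to red

ROBOT

A 6-joint arm with a two-finger parallel gripper is mounted at the origin on the work surface; the furniture and walls round the work are solid. World frame = base frame: x ahead of the robot, y to its left, z up, the work surface at z = 0. Lengths are in mm, angles in rad, forces in N, time in s.
With the tool pointing down it reaches from about 375 to 900 mm from the base axis. Payload 3.1 kg.
Tool frame: the origin (TCP) lies at the very end of the fingers, on their centre line; the grasp point (between the pads) lies bot.grasp_offset behind it (bot.grasp_offset is the distance from the TCP to the grasp point, in mm); z points along the fingers, y is the line along which they close (so a half turn about z gives the same grasp; the last joint's range is limited). The gripper opens to 87 mm and grips with 3 to 60 N. Pads are 19 mm wide; open, the fingers measure 117 mm over their backs; the gripper's body (75 mm by 190 mm) begins 51 mm behind the grasp point.
Start: joints at [-1.389, 0.527, 1.433, -0, 1.181, -0.178], TCP at [220.66, -584.727, 187.648] pointing down, gripper open.
Joint ranges: [-3.08, 3.08], [-0.75, 2.2], [0.22, 2.44], [-1.43, 4.57], [0, 2.65], [-2.85, 2.85]. Speed limits (rad/s): [2.79, 2.79, 3.14, 3.14, 3.14, 3.14].

INTERFACE

Orientations are given as a unit quaternion [x, y, z, w].
In Python, from bench import bot gives the robot as it stands.
- The arm moves only by the tool apply_moves, never from a script. Its argument "plan" is a list that holds one entry, the list of rows, each a list of 4 numbers: the shift along the world's x, y, z in units of 30 mm (1.0 is 30 mm), then the turn about the world's z in units of 0.08 rad (1.0 is 0.08 rad). In form: [[[tx, ty, tz, yaw], ...]]. A call has 1 to 5 rows; each row shifts and turns the commanded pose from where the row before left it; what a row does not reach is not made up. A row lasts 1/12 s, in which the tool goes at most 41.7 mm and 7.16 degrees, less where a joint would pass 70% of its speed; a pose out of reach is approached as far as the arm can. A call with a number of a shift or a turn outside -1 to 1 is refused whole. A call with a gripper value outside its range is refused whole. "fingers" is the closure, from 0 (fully open) to 1 (shut), set as the call begins (left out, the last holds). The fingers move at their own pace and stop on an object; "newtons" is the grip in N (left out, the last holds). Time passes only in rows, so rows that do not move let the fingers close. It gives the time, the measured TCP pose, the force, the opening and the grip force at its end, in the units of the state.
- bot.state(): the state, without advancing time (a new reading comes with each control period).
- bot.grab_frame(name): name is "scene" or "top"; returns a dict with "pixels" (420x560x3 uint8, red, green, blue), "fx", "fy", "cx", "cy" (pixels), "xyz" and "orientation" of the camera in the world. Camera axes: x right, y down, z forward; pixel columns grow to the right and rows downward; lengths in mm; the calibration is good to about 2 mm. A picture is of the moment at which its call begins. There is no depth.
- bot.job_done(): hands the job in; it is judged then, once.
The state is a dict: "time": time; "joint_positions": joint angles; "qd": joint speeds; "effort": joint torques, N m; "eef_pos": TCP position; "ee_rot": TCP orientation; "contact_force": force on the tool from outside, world axes, zero at the start; "wrist_torque": the same for the moment, N m; "opening": opening from 0.0 (shut) to 1.0 (fully open); "grasp_force": force on a finger pad.
Only numpy, scipy, OpenCV 4.12 (cv2) and the standard library are available. Lean on these libraries where they do the work, as an engineer would, in place of code of your own. Each camera call takes 0.05 s, during which the arm holds its last target. There are 200 camera calls.

TASK

Something has run out, so turn the larder's reorder board to red: with a fingertip under the thumb tab on the right, push the green leaf up and over its spine, then push it down on the left until it lies fully flat with its red face up. Only push the leaf, never grip it between the fingers, and do not slam it or press it hard. Leave the jam jar, the spice tin, the garlic and the fish tin where they stand, and finish clear of everything.

Things in the scene. Friction and masses are not known exactly. Their poses are not given: they have to be found in the camera images.
- board: Wooden reorder board, fixed to the worktop on four rubber feet: a bridge 134 mm (its x) by 200 mm (its y), its top 55 mm above the worktop; 14 mm thick legs are set in, their outer faces 73 mm either side of the middle. Origin on the worktop under its middle. Its x runs along the spine, its y points from the right half (green leaf at the start) to the left half, z up.
- spine (a point): Middle of the hinge axis of the leaf, on the board's middle line 58 mm above the worktop; same axes as the board, the hinge axis is its x. Dark steel knuckles at both ends reach 5 mm above the axis. The leaf's mid-plane passes through the axis. Leaf faces: green with a white disc, red with a white bar.
- leaf (a joint): Angle of the leaf about the spine (rad): 0 lies flat on the right half (board -y, green face up), 1.571 upright, 3.142 lies flat on the left half (board +y, red face up), where it stops. It starts at 0 to 0.3. The hinge is stiff: the leaf does not fall but stays wherever it is left. Moving it takes about 1 to 2 N at the tab.
- leaf_tab (a point): Middle of the free edge of the leaf's thumb tab, 130 mm from the hinge axis, at half thickness. Rigid plate 5 mm thick, 70 g, 110 mm wide along the spine out to 96 mm from the axis, then a tab 60 mm wide to 130 mm: flat, the tab juts 30 mm past the board's edge, 55 mm of free height under it. Site x lies along the spine, -y from spine to tab, z out of the green face.
- jam_b: Jam jar with red and white checked lid, 68 mm diameter, 75 mm high; origin at centre of its underside. Leave standing.
- spice_tin_d: Round red and black spice tin, 55 mm diameter, 72 mm high; origin at centre of its underside. Leave standing.
- garlic: Garlic bulb, about 60 mm across and 58 mm high; origin at centre of its underside. Leave alone.
- fish_tin: Flat fish tin with a teal top, 63 x 105 x 26 mm, lying behind the board; origin at centre of its underside. Leave alone.

How it is judged (in metres and radians):
On the way:
1. the leaf is pushed up past upright (value of joint leaf above 1.6 rad), for 0.1 s.
At the end, for the whole second after the job is handed in: The leaf lies flat on the left half, red face up (within about 5 degrees, joint above 3.06 rad) and still; the jam jar, spice tin, garlic and fish tin are within 20 mm of where they stood (value of joint leaf above 3.06 rad and velocity of joint leaf between -0.1 and 0.1 rad/s and distance of each of jam_b, spice_tin_d, garlic, fish_tin from where it was at the start of the episode below 0.02 m); the robot touches nothing.
It fails at once if the leaf is slammed (faster than 6 rad/s) (velocity of joint leaf above 6 rad/s).
It fails at once if the leaf is pressed or squeezed with more than 30 N (contact force between the fingers and leaf above 30 N).
It fails at once if the leaf is gripped between the fingers instead of pushed (grasp point inside the plate while touching it) (contact force between the fingers and leaf above 0.5 N and z of the grasp point in the frame of leaf_tab between -0.006 and 0.006 m and y of the grasp point in the frame of leaf_tab between -0.005 and 0.13 m and x of the grasp point in the frame of leaf_tab between -0.06 and 0.06 m).
It fails at once if the jam jar, spice tin, garlic or fish tin is lifted or pushed more than 20 mm (distance of any of jam_b, spice_tin_d, garlic, fish_tin from where it was at the start of the episode above 0.02 m).
It also fails if it takes over 45 s, if anything falls off the work surface, if the arm or the gripper's body presses on something with over 40 N, if the wrist force passes 120 N, or if a joint passes its speed limit or range.

## Working session

There is one attempt and no reset: what is moved stays moved. The work goes in short steps, Python scripts to look and compute and a tool call to move; the robot and the scene stay as the last step left them, time stands still between calls to the robot, and variables do not carry over. Pictures are saved under pics/ and viewed, at most 10 in all, crops included, and the job is handed in when it is done.

Besides the shell and the picture viewer there is one more tool, called after "Emit:" as a command line: name --argument value ..., lists and objects as JSON in quotes. apply_moves: Moves the arm, as the interface text tells. Shifts and turns lie within -1 to 1; 1 stands for 30 mm of shift or 0.08 rad of turn. Its arguments: {"type":"object","properties":{"plan":{"type":"array"},"fingers":{"type":"number"},"newtons":{"type":"number"}},"required":["plan"]}

```bash
mkdir -p pics
cat > h.py <<'E'
import numpy as np,cv2
from bench import bot
from scipy.spatial.transform import Rotation as R
def snap(n,f):
    d=bot.grab_frame(n); cv2.imwrite(f'pics/{f}.png',cv2.cvtColor(d['pixels'],cv2.COLOR_RGB2BGR)); return d
def ray(d,u,v):
    r=R.from_quat(d['orientation']).as_matrix()@np.array([(u-d['cx'])/d['fx'],(v-d['cy'])/d['fy'],1]); return np.array(d['xyz']),r
def atz(d,u,v,z):
    o,r=ray(d,u,v); return o+r*(z-o[2])/r[2]
def proj(d,p):
    q=R.from_quat(d['orientation']).as_matrix().T@(np.array(p)-d['xyz']); return q[0]/q[2]*d['fx']+d['cx'],q[1]/q[2]*d['fy']+d['cy']
E
python3 - <<'E'
from h import *
for n in('top','scene'):
    d=snap(n,n+'0'); print({k:d[k] for k in d if k!='pixels'})
print(bot.state(),bot.grasp_offset)
E
```

```text
{'fx': 400.6012674509049, 'fy': 400.6012674509049, 'cx': 280.7869187799571, 'cy': 212.88013273246852, 'xyz': array([382.14631852, 120.54474076, 935.10314341]), 'orientation': array([-0.69420935,  0.71354568, -0.06515641,  0.06841486])}
{'fx': 542.6112828809592, 'fy': 542.6112828809592, 'cx': 284.923959474955, 'cy': 213.30402384479865, 'xyz': array([-116.31182561,  514.58606188,  811.17364445]), 'orientation': array([-0.45133311,  0.8006913 , -0.3448831 ,  0.1903878 ])}
{'time': 0.1, 'joint_positions': array([-1.38851224e+00,  5.28391366e-01,  1.43377378e+00,  3.12088662e-05,
        1.18139408e+00, -1.78476671e-01]), 'qd': array([ 8.45308496e-05, -1.91405292e-03, -2.46498304e-03, -6.59126519e-04,
       -1.10435162e-04,  1.15440770e-03]), 'effort': array([-4.22029780e-04, -4.40985918e+01, -1.77150321e+01,  6.35459321e-02,
        5.33638720e-02, -3.64317907e-05]), 'eef_pos': array([ 220.53347749, -584.02506468,  186.75851722]), 'ee_rot': array([ 9.83776112e-01,  1.79397866e-01,  1.25584803e-05, -9.83310533e-04]), 'contact_force': array([ 0.62790993,  0.32951617, -0.77660436]), 'wrist_torque': array([-0.03698251, -0.02277337, -0.0098927 ]), 'grasp_force': 0.0, 'opening': 1.0057070286848473} 18.700000000000003
```

View pics/top0.png

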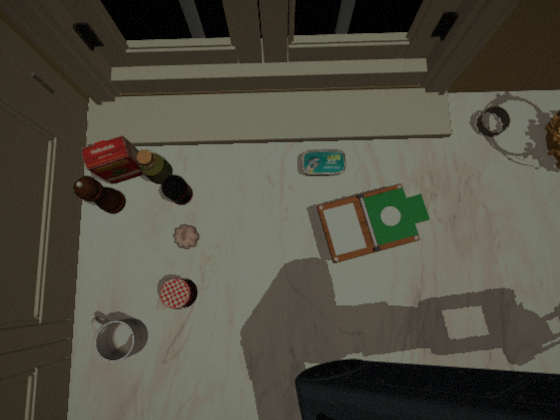

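View pics/scene0.png

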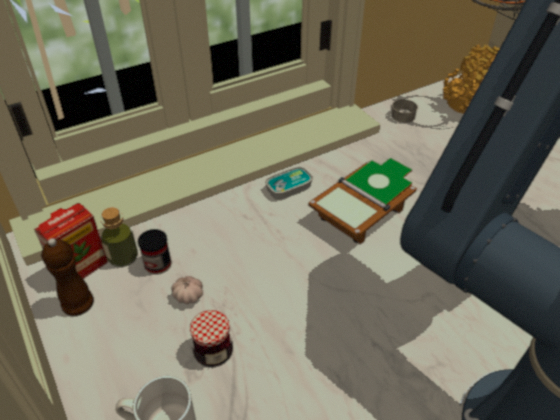

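The top view shows the board centred near (372,222), with the green tab at about (428,208). The fish tin is at (323,162), the garlic at (186,236), the jam jar at (176,293) and the spice tin at (176,189). I'll enlarge the board.

Run:
```python
from h import *
im=cv2.imread('pics/top0.png')[140:280,300:445]; cv2.imwrite('pics/c0.png',cv2.resize(im,None,fx=4,fy=4,interpolation=cv2.INTER_CUBIC))
im=cv2.imread('pics/scene0.png')[145:245,295:425]; cv2.imwrite('pics/c1.png',cv2.resize(im,None,fx=6,fy=6,interpolation=cv2.INTER_CUBIC))
```

```text
(no output)
```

View pics/c0.png

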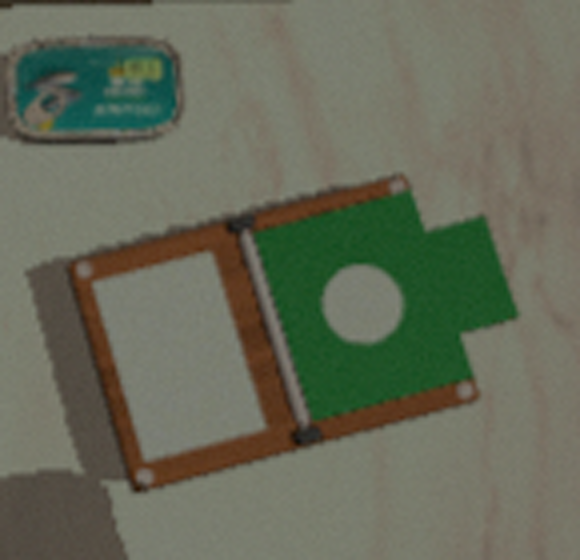

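View pics/c1.png

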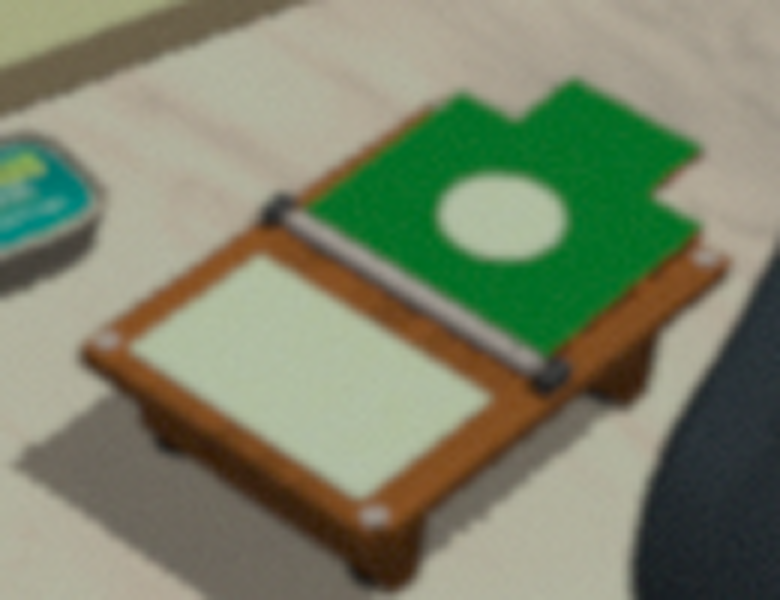

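The crops give these corners:
- Board in the top view: (317.5,205.8), (334.3,262.5), (401.3,184), (419.3,239.5).
- Knuckles: (360,196) and (377,249).
- Tab corners in the top view: (421.3,193.8) and (429.5,219.5).
- Tab corners in the scene view: (390.5,158.3) and (412.2,170.3).

Run:
```python
from h import *
np.set_printoptions(precision=1,suppress=True)
t=bot.grab_frame('top');s=bot.grab_frame('scene')
c=np.array([atz(t,u,v,55) for u,v in[(317.5,205.75),(334.25,262.5),(419.25,239.5),(401.25,184)]])
print(c,np.linalg.norm(c-np.roll(c,-1,0),axis=1),c.mean(0))
k=[atz(t,u,v,62) for u,v in[(360,196),(377,249)]];print('kn',k,(k[0]+k[1])/2)
y=c[[0,1]].mean(0)-c[[2,3]].mean(0);x=c[[0,3]].mean(0)-c[[1,2]].mean(0)
print('yaw deg of y, x',np.degrees(np.arctan2(y[1],y[0])),np.degrees(np.arctan2(x[1],x[0])))
def tri(a,b):
    o1,r1=ray(t,*a);o2,r2=ray(s,*b)
    m=np.linalg.lstsq(np.c_[r1,-r2],o2-o1,rcond=None)[0]
    p,q=o1+m[0]*r1,o2+m[1]*r2; return (p+q)/2,np.linalg.norm(p-q)
for a,b in[((421.25,193.75),(390.5,158.3)),((429.5,219.5),(412.2,170.3)),((317.5,205.75),(295+82/6,145+348/6)),((334.25,262.5),(295+372/6,145+530/6))]: print(tri(a,b))
for n,u,v,z in[('fish',323,162,26),('garlic',186,236,40),('jam',175,293,75),('spice',175,189,72)]: print(n,atz(t,u,v,z))
```

```text
[[ 564.7   39.6   55. ]
 [ 437.2    8.6   55. ]
 [ 482.4 -181.    55. ]
 [ 609.5 -152.    55. ]] [131.2 195.  130.4 196.7] [523.4 -71.2  55. ]
kn [array([582.8, -55.6,  62. ]), array([463.4, -85. ,  62. ])] [523.1 -70.3  62. ]
yaw deg of y, x 103.30315552516987 13.262833957649677
(array([ 583. , -192.7,   63.7]), np.float64(1.9390571630516786))
(array([ 524.2, -204.8,   65.1]), np.float64(1.8370341156857415))
(array([564.5,  38.2,  51.5]), np.float64(2.7057745062111187))
(array([436.8,   8.8,  58.1]), np.float64(0.6317650921043428))
fish [676.   19.3  26. ]
garlic [506.6 337.4  40. ]
jam [381.1 350.   75. ]
spice [608.1 356.   72. ]
```

The board centre is about (523.4,-71) with a yaw of 13.3°, and its sides come out within 5 mm of nominal. The tab edge is at about (553,-197.5, 62), so the leaf is nearly flat. The tool only points down, so I'll put the closed fingers against the tab's edge and lift by friction, then follow the arc. First I travel there and turn +1.44 rad so the fingers close along the spine.

Emit:
apply_moves --plan '[[[0.635,0.635,0,1],[0.635,0.635,0,1],[0.635,0.635,0,1],[0.635,0.635,0,1],[0.635,0.635,0,1]]]' --fingers 1 --newtons 10

```text
time: 0.62
eef_pos: [316.5, -488.4, 187.4]
ee_rot: [0.928, 0.373, 0.0, -0.0]
contact_force: [-0.2, 0.2, 0.2]
opening: 0.705
grasp_force: 0.0
```

Emit:
apply_moves --plan '[[[0.635,0.635,0,1],[0.635,0.635,0,1],[0.635,0.635,0,1],[0.635,0.635,0,1],[0.635,0.635,0,1]]]'

```text
time: 1.03
eef_pos: [411.9, -393.1, 187.5]
ee_rot: [0.835, 0.55, -0.0, -0.0]
contact_force: [0.3, -0.3, -0.0]
opening: 0.325
grasp_force: 0.0
```

Emit:
apply_moves --plan '[[[0.635,0.635,0,1],[0.635,0.635,0,1],[0.635,0.635,0,1],[0.635,0.635,0,1],[0.635,0.635,0,1]]]'

```text
time: 1.45
eef_pos: [507.1, -297.8, 187.5]
ee_rot: [0.709, 0.705, -0.0, -0.0]
contact_force: [-0.4, -0.2, -0.2]
opening: 0.02
grasp_force: 0.0
```

Emit:
apply_moves --plan '[[[0.635,0.635,0,1],[0.635,0.635,0,1],[0.635,0.635,0,1],[0,0,0,0]]]'

```text
time: 1.78
eef_pos: [566.5, -238.1, 187.5]
ee_rot: [0.619, 0.786, 0.001, 0.0]
contact_force: [0.2, -0.4, -0.5]
opening: 0.004
grasp_force: 0.0
```

Emit:
apply_moves --plan '[[[0,0,-1,0],[0,0,-1,0],[0,0,-1,0],[0,0,-1,0],[0,0,-0.9,0]]]'

```text
time: 2.2
eef_pos: [562.7, -242.0, 38.9]
ee_rot: [0.622, 0.783, -0.0, -0.001]
contact_force: [-0.2, -0.2, -0.6]
opening: 0.008
grasp_force: 0.0
```

Run:
```python
from h import *
t=snap('top','t1');s=snap('scene','s1');st=bot.state();print(st['eef_pos'],st['contact_force'])
a=cv2.imread('pics/t1.png')[150:290,310:450];b=cv2.imread('pics/s1.png')[60:240,300:480]
cv2.imwrite('pics/m1.png',np.hstack([cv2.resize(a,(400,400),interpolation=2),cv2.resize(b,(400,400),interpolation=2)]))
```

```text
[ 559.44609758 -239.95524673   36.03718932] [-0.25873278 -0.23665056 -0.60649543]
```

View pics/m1.png

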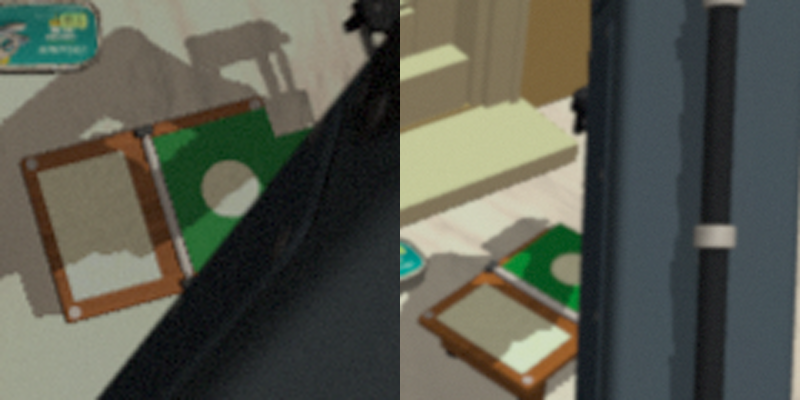

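The arm now hides the tab in both views, so I'll go by force: close in most of the way, then take small steps.

Emit:
apply_moves --plan '[[[-0.107,0.454,0,0],[-0.107,0.454,0,0],[0,0,0,0]]]'

```text
time: 2.55
eef_pos: [556.2, -211.4, 42.3]
ee_rot: [0.621, 0.784, 0.0, -0.001]
contact_force: [-0.1, 0.3, 0.4]
opening: 0.007
grasp_force: 0.0
```

Emit:
apply_moves --plan '[[[-0.015,0.065,0,0],[-0.015,0.065,0,0],[0,0,0,0]]]'

```text
time: 2.8
eef_pos: [556.9, -210.6, 41.9]
ee_rot: [0.621, 0.784, 0.0, 0.001]
contact_force: [0.3, -0.4, 0.0]
opening: 0.007
grasp_force: 0.0
```

Emit:
apply_moves --plan '[[[-0.012,0.05,0,0],[0,0,0,0]]]'

```text
time: 2.97
eef_pos: [556.1, -209.3, 41.0]
ee_rot: [0.621, 0.784, 0.0, 0.0]
contact_force: [-0.4, -0.2, 0.2]
opening: 0.0
grasp_force: 0.0
```

Emit:
apply_moves --plan '[[[-0.012,0.05,0,0],[0,0,0,0]]]'

```text
time: 3.13
eef_pos: [555.4, -207.6, 40.6]
ee_rot: [0.621, 0.784, -0.0, -0.0]
contact_force: [-0.6, 0.5, -0.5]
opening: 0.005
grasp_force: 0.0
```

Emit:
apply_moves --plan '[[[-0.012,0.05,0,0],[0,0,0,0]]]'

```text
time: 3.3
eef_pos: [555.0, -206.0, 40.5]
ee_rot: [0.621, 0.784, -0.0, -0.0]
contact_force: [-0.0, 0.6, -0.1]
opening: 0.005
grasp_force: 0.0
```

Emit:
apply_moves --plan '[[[-0.012,0.05,0,0],[0,0,0,0]]]'

```text
time: 3.47
eef_pos: [554.6, -204.4, 40.6]
ee_rot: [0.621, 0.784, 0.0, -0.0]
contact_force: [0.3, 0.0, 0.5]
opening: 0.007
grasp_force: 0.0
```

Emit:
apply_moves --plan '[[[-0.008,0.033,0,0],[0,0,0,0]]]'

```text
time: 3.63
eef_pos: [554.5, -203.5, 40.6]
ee_rot: [0.621, 0.784, -0.0, -0.0]
contact_force: [-0.6, -0.1, 0.0]
opening: 0.003
grasp_force: 0.0
```

Emit:
apply_moves --plan '[[[-0.008,0.033,0,0],[0,0,0,0]]]'

```text
time: 3.8
eef_pos: [554.2, -202.5, 40.6]
ee_rot: [0.621, 0.784, -0.0, -0.0]
contact_force: [0.1, -0.4, 0.4]
opening: 0.001
grasp_force: 0.0
```

Emit:
apply_moves --plan '[[[-0.008,0.033,0,0],[0,0,0,0]]]'

```text
time: 3.97
eef_pos: [554.0, -201.5, 40.6]
ee_rot: [0.621, 0.784, 0.0, -0.0]
contact_force: [-0.9, -0.0, -0.7]
opening: 0.005
grasp_force: 0.0
```

Emit:
apply_moves --plan '[[[-0.008,0.033,0,0],[0,0,0,0]]]'

```text
time: 4.13
eef_pos: [553.7, -200.6, 40.7]
ee_rot: [0.621, 0.784, 0.0, -0.0]
contact_force: [0.1, -0.3, 0.5]
opening: 0.008
grasp_force: 0.0
```

There's still no contact, though I expected it near y = -207. I'll look before going further.

Run:
```python
from h import *
t=snap('top','t2');s=snap('scene','s2');st=bot.state();print(st['eef_pos'],st['contact_force'],st['joint_positions'])
print(proj(t,st['eef_pos']),proj(s,st['eef_pos']))
a=cv2.imread('pics/t2.png')[150:290,310:450];b=cv2.imread('pics/s2.png')[100:240,300:440]
cv2.imwrite('pics/m2.png',np.clip(1.8*np.hstack([cv2.resize(a,(400,400),interpolation=2),cv2.resize(b,(400,400),interpolation=2)]),0,255))
```

```text
[ 553.82472889 -200.68340216   40.65853945] [0.17546293 0.20737595 0.86346979] [-5.37197212e-01  6.79816542e-01  1.64086697e+00 -3.08309090e-05
  8.20912961e-01 -7.67278174e-01]
(np.float64(422.92314280982623), np.float64(208.78485157681305)) (np.float64(399.74547812427375), np.float64(172.2258994124552))[ WARN:0@1.215] global loadsave.cpp:1063 imwrite_ Unsupported depth image for selected encoder is fallbacked to CV_8U.
```

View pics/m2.png

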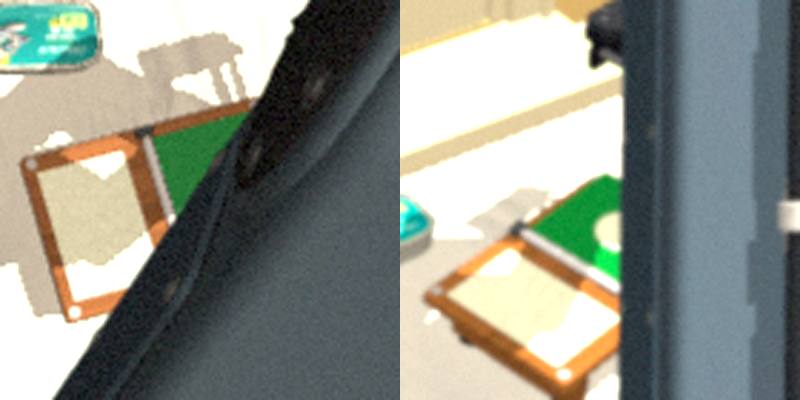

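Neither view shows the tab, and there's no contact yet. To keep the grasp point well off the plate plane, I'll raise the TCP to 52 mm. That puts the tip just below the tab and the grasp point about 9–12 mm above it. Then I'll creep in.

Emit:
apply_moves --plan '[[[0,0,0.19,0],[0,0,0.19,0],[0,0,0,0],[0,0,0,0]]]'

```text
time: 4.57
eef_pos: [554.4, -201.1, 52.9]
ee_rot: [0.621, 0.784, 0.0, 0.001]
contact_force: [-0.1, 0.4, -0.2]
opening: 0.007
grasp_force: 0.0
```

Emit:
apply_moves --plan '[[[-0.008,0.033,0,0],[0,0,0,0]]]'

```text
time: 4.73
eef_pos: [553.4, -199.5, 52.0]
ee_rot: [0.621, 0.784, -0.0, -0.0]
contact_force: [-0.3, -0.5, -0.3]
opening: 0.006
grasp_force: 0.0
```

Emit:
apply_moves --plan '[[[-0.008,0.033,0,0],[0,0,0,0]]]'

```text
time: 4.9
eef_pos: [553.1, -198.4, 51.8]
ee_rot: [0.621, 0.784, -0.0, -0.0]
contact_force: [0.4, -0.6, -0.2]
opening: 0.007
grasp_force: 0.0
```

Emit:
apply_moves --plan '[[[-0.008,0.033,0,0],[0,0,0,0]]]'

```text
time: 5.07
eef_pos: [553.0, -197.5, 51.9]
ee_rot: [0.621, 0.784, -0.0, -0.0]
contact_force: [0.7, 0.8, 0.3]
opening: 0.008
grasp_force: 0.0
```

Run:
```python
from h import *
t=snap('top','t3');s=snap('scene','s3')
f=np.mean([bot.state()['contact_force']],0);print(f)
a=cv2.imread('pics/t3.png')[150:290,310:450];b=cv2.imread('pics/s3.png')[100:240,300:440]
cv2.imwrite('pics/m3.png',np.clip(1.8*np.hstack([cv2.resize(a,(400,400),interpolation=2),cv2.resize(b,(400,400),interpolation=2)]),0,255).astype(np.uint8))
```

```text
[ 0.80182015 -0.30768868  1.46599548]
```

View pics/m3.png

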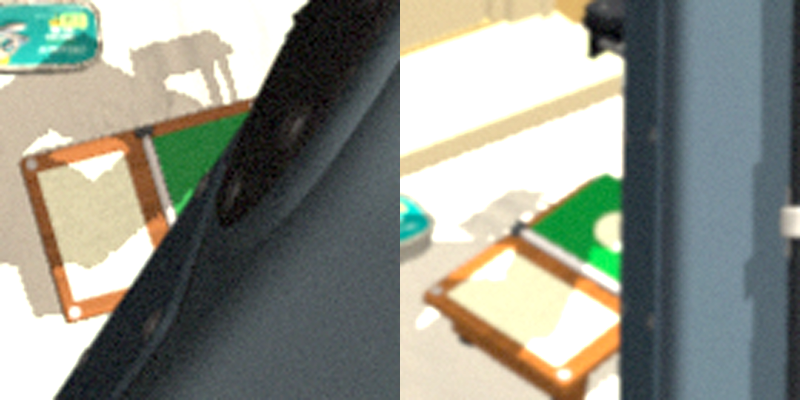

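The leaf still looks flat: the white disc's left edge is at about (368,181) in the scene view, as it was at the start. I'll average the force readings.

```bash
cat >> h.py <<'E'
def force(n=6):
    F=[];
    for i in range(n): d=bot.grab_frame('scene'); s=bot.state(); F.append(np.r_[s['contact_force'],s['eef_pos'],s['wrist_torque']])
    print(s['time'],np.mean(F,0).round(2)); return d
E
python3 - <<'E'
from h import *
force(8)
a,b,c=[cv2.imread(f'pics/{n}.png').astype(int) for n in('s0','s1','s3') ] if 0 else [cv2.imread(f'pics/{n}.png').astype(int) for n in('scene0','s1','s3')]
for im in(a,b,c):
    r=im[150:215,345:378]; print(((r[...,1]-r[...,2]>40)).sum(), ((r[...,1]-r[...,2]>25)).sum(0)[::4])
E
```

```text
5.5667 [-3.2000e-01 -2.2000e-01 -2.3000e-01  5.5313e+02 -1.9778e+02  5.2030e+01
 -0.0000e+00 -1.2000e-01 -1.0000e-02]
559 [ 0  6 11 17 22 27 29 25 24]
535 [ 0  6 11 16 22 27 26 24 22]
518 [ 0  5 11 16 22 27 26 23 19]
```

Run:
```python
from h import *
t=bot.grab_frame('top');s=bot.grab_frame('scene')
p=np.array([553.1,-197.8,52]);u=np.array([.974,.229,0])
for h in(70,100,140): print(h,[np.round(proj(c,p+95*u+[0,0,h])) for c in(t,s)])
for q in([583,-192.7,61],[524,-205,61]): print(np.round(proj(t,q)),np.round(proj(s,q)))
```

```text
70 [array([420., 159.]), array([370., 125.])]
100 [array([425., 154.]), array([371., 114.])]
140 [array([432., 147.]), array([374.,  98.])]
[421. 194.] [390. 159.]
[429. 220.] [412. 172.]
```

Emit:
apply_moves --plan '[[[-0.015,0.065,0,0],[0,0,0,0],[0,0,0,0]]]'

```text
time: 5.92
eef_pos: [552.5, -195.6, 52.0]
ee_rot: [0.621, 0.784, -0.0, -0.0]
contact_force: [0.4, 0.5, 0.5]
opening: 0.003
grasp_force: 0.0
```

Emit:
apply_moves --plan '[[[-0.008,0.033,0,0],[0,0,0,0],[0,0,0,0]]]'

```text
time: 6.17
eef_pos: [552.4, -194.8, 52.1]
ee_rot: [0.621, 0.784, -0.0, -0.0]
contact_force: [-0.5, -0.4, -0.3]
opening: 0.003
grasp_force: 0.0
```

Emit:
apply_moves --plan '[[[-0.008,0.033,0,0],[0,0,0,0],[0,0,0,0]]]'

```text
time: 6.42
eef_pos: [552.2, -193.8, 52.0]
ee_rot: [0.621, 0.784, -0.0, -0.0]
contact_force: [0.1, -0.8, -0.7]
opening: 0.009
grasp_force: 0.0
```

Emit:
apply_moves --plan '[[[-0.015,0.065,0,0],[0,0,0,0],[0,0,0,0]]]'

```text
time: 6.67
eef_pos: [551.7, -191.7, 52.0]
ee_rot: [0.621, 0.784, -0.0, -0.0]
contact_force: [0.5, -0.5, 0.5]
opening: 0.004
grasp_force: 0.0
```

Emit:
apply_moves --plan '[[[-0.015,0.065,0,0],[0,0,0,0],[0,0,0,0]]]'

```text
time: 6.92
eef_pos: [551.2, -189.8, 52.0]
ee_rot: [0.621, 0.784, -0.0, -0.0]
contact_force: [-0.9, -0.6, 0.9]
opening: 0.003
grasp_force: 0.0
```

Run:
```python
from h import *
d=force(6); cv2.imwrite('pics/s4.png',cv2.cvtColor(d['pixels'],cv2.COLOR_RGB2BGR)); t=snap('top','t4')
for n in('scene0','s1','s3','s4'):
    r=cv2.imread(f'pics/{n}.png').astype(int)[150:215,340:380]; g=r[...,1]-r[...,2]>25
    print(n,[ (np.where(g[:,i])[0].min()+150,np.where(g[:,i])[0].max()+150) for i in range(12,38,4)])
for n in('top0','t1','t3','t4'):
    r=cv2.imread(f'pics/{n}.png').astype(int)[170:260,355:440]; g=r[...,1]-r[...,2]>20
    print(n,[ (np.where(g[:,i])[0].min()+170 if g[:,i].any() else 0) for i in range(12,72,6)])
a=cv2.imread('pics/t4.png')[100:310,290:570]
cv2.imwrite('pics/m4.png',cv2.resize(np.clip(a*1.8,0,255).astype(np.uint8),(800,600),interpolation=2))
```

```text
7.2167 [ 1.1000e-01 -9.0000e-02  1.3000e-01  5.5130e+02 -1.8993e+02  5.2050e+01
 -1.0000e-02 -1.1000e-01  1.0000e-02]
scene0 [(np.int64(175), np.int64(183)), (np.int64(172), np.int64(186)), (np.int64(169), np.int64(188)), (np.int64(166), np.int64(191)), (np.int64(163), np.int64(193)), (np.int64(160), np.int64(196)), (np.int64(162), np.int64(198))]
s1 [(np.int64(174), np.int64(184)), (np.int64(172), np.int64(186)), (np.int64(169), np.int64(188)), (np.int64(166), np.int64(191)), (np.int64(163), np.int64(193)), (np.int64(161), np.int64(196)), (np.int64(163), np.int64(198))]
s3 [(np.int64(175), np.int64(183)), (np.int64(172), np.int64(186)), (np.int64(169), np.int64(188)), (np.int64(166), np.int64(191)), (np.int64(163), np.int64(193)), (np.int64(161), np.int64(196)), (np.int64(163), np.int64(198))]
s4 [(np.int64(175), np.int64(183)), (np.int64(172), np.int64(186)), (np.int64(169), np.int64(188)), (np.int64(166), np.int64(191)), (np.int64(163), np.int64(193)), (np.int64(161), np.int64(196)), (np.int64(163), np.int64(197))]
top0 [np.int64(197), np.int64(196), np.int64(194), np.int64(192), np.int64(191), np.int64(189), np.int64(190), np.int64(197), np.int64(196), np.int64(195)]
t1 [np.int64(197), np.int64(195), np.int64(194), np.int64(193), np.int64(191), np.int64(189), np.int64(190), np.int64(197), np.int64(196), 0]
t3 [np.int64(197), np.int64(196), np.int64(194), np.int64(193), np.int64(191), 0, 0, 0, 0, 0]
t4 [np.int64(197), np.int64(196), np.int64(194), np.int64(193), 0, 0, 0, 0, 0, 0]
```

View pics/m4.png

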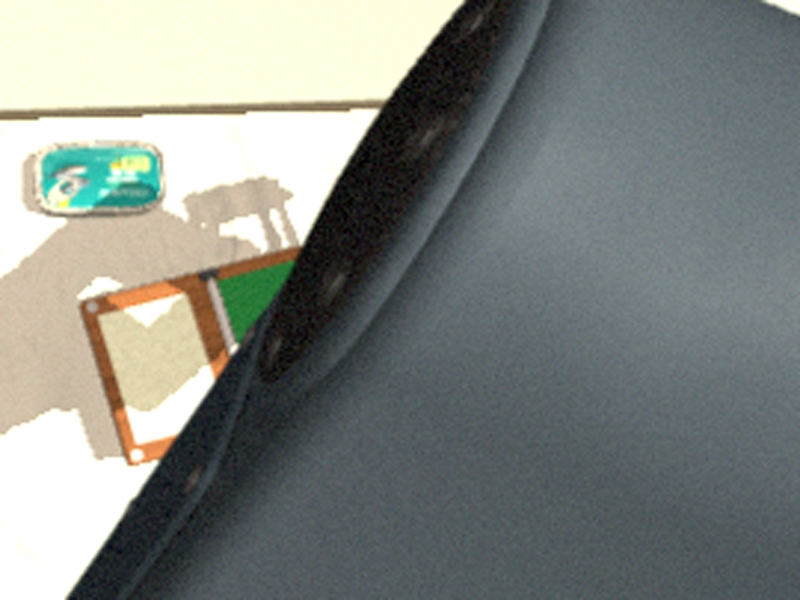

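The leaf hasn't moved and there's still no contact. I'll keep creeping in and watch the force; the board's rim is about 10 mm further on.

Emit:
apply_moves --plan '[[[-0.015,0.065,0,0],[0,0,0,0],[0,0,0,0]]]'

```text
time: 7.52
eef_pos: [550.8, -187.8, 52.0]
ee_rot: [0.621, 0.784, -0.0, -0.0]
contact_force: [0.6, -0.9, 0.4]
opening: 0.004
grasp_force: 0.0
```

Emit:
apply_moves --plan '[[[-0.015,0.065,0,0],[0,0,0,0],[0,0,0,0]]]'

```text
time: 7.77
eef_pos: [550.3, -185.9, 52.0]
ee_rot: [0.621, 0.784, -0.0, -0.0]
contact_force: [-0.6, 0.7, -0.0]
opening: 0.006
grasp_force: 0.0
```

Emit:
apply_moves --plan '[[[-0.015,0.065,0,0],[0,0,0,0],[0,0,0,0]]]'

```text
time: 8.02
eef_pos: [549.9, -183.9, 52.0]
ee_rot: [0.621, 0.784, -0.0, -0.0]
contact_force: [0.2, 0.1, -0.6]
opening: 0.004
grasp_force: 0.0
```

Run:
```python
from h import *
np.set_printoptions(precision=1,suppress=True)
t=bot.grab_frame('top')
c=np.array([564.7,39.6,55]); s=atz(t,300+27/4,140+268/4,0); L=(s-c)/55; print('light per mm drop',L)
for nm,p in(('t1',[559.4,-240,36]),('t4',[551.3,-189.9,52])):
  for h in(0,37,70,100):
    q=np.array(p)+[0,0,h]; 
    for zz in(0,60): 
      w=q+L*(q[2]-zz); u=proj(t,w); print(nm,h,zz,w,'px',np.array(u),'m1',(np.array(u)-[310,150])*400/140)
# unproject m1 shadow features at z=0
for n,(a,b) in {'block bl':(272,133),'block tl':(268,92),'block tr':(305,92),'bar l':(188,45),'bar r':(292,30)}.items(): print(n,atz(t,310+a*.35,150+b*.35,0))
```

```text
light per mm drop [ 0.2  0.4 -1. ]
t1 0 0 [ 565.3 -226.5    0. ] px [427.5 207.1] m1 [335.7 163.2]
t1 0 60 [ 555.5 -249.    60. ] px [447.5 205.7] m1 [393.  159.3]
t1 37 0 [ 571.4 -212.6    0. ] px [421.4 204.8] m1 [318.3 156.5]
t1 37 60 [ 561.5 -235.1   60. ] px [441.  203.2] m1 [374.4 152.1]
t1 70 0 [ 576.8 -200.2    0. ] px [416.  202.7] m1 [302.9 150.6]
t1 70 60 [ 567.  -222.7   60. ] px [435.2 201. ] m1 [357.8 145.8]
t1 100 0 [ 581.8 -189.     0. ] px [411.1 200.8] m1 [288.8 145.2]
t1 100 60 [ 571.9 -211.5   60. ] px [430. 199.] m1 [342.7 140. ]
t4 0 0 [ 559.9 -170.4    0. ] px [404.1 210. ] m1 [268.8 171.5]
t4 0 60 [ 550.  -192.9   60. ] px [422.6 208.9] m1 [321.6 168.1]
t4 37 0 [ 565.9 -156.5    0. ] px [398.  207.7] m1 [251.5 164.8]
t4 37 60 [ 556.1 -179.    60. ] px [416.1 206.3] m1 [303. 161.]
t4 70 0 [ 571.4 -144.1    0. ] px [392.6 205.6] m1 [236.1 158.9]
t4 70 60 [ 561.5 -166.6   60. ] px [410.3 204.1] m1 [286.5 154.6]
t4 100 0 [ 576.3 -132.8    0. ] px [387.7 203.7] m1 [222.1 153.4]
t4 100 60 [ 566.4 -155.4   60. ] px [405.  202.1] m1 [271.5 148.8]
block bl [ 592.6 -175.8    0. ]
block tl [ 628.  -175.5    0. ]
block tr [ 627.2 -206.6    0. ]
bar l [ 671.2 -111.2    0. ]
bar r [ 681.9 -200.5    0. ]
```

Emit:
apply_moves --plan '[[[-0.015,0.065,0,0],[-0.015,0.065,0,0],[0,0,0,0]]]'

```text
time: 8.32
eef_pos: [548.7, -179.6, 52.0]
ee_rot: [0.621, 0.784, -0.0, -0.0]
contact_force: [-0.2, -0.9, -0.3]
opening: 0.004
grasp_force: 0.0
```

Emit:
apply_moves --plan '[[[-0.015,0.065,0,0],[0,0,0,0],[0,0,0,0]]]'

```text
time: 8.57
eef_pos: [548.6, -178.1, 52.1]
ee_rot: [0.621, 0.784, -0.0, -0.0]
contact_force: [0.0, 0.2, -0.5]
opening: 0.01
grasp_force: 0.0
```

Emit:
apply_moves --plan '[[[-0.015,0.065,0,0],[0,0,0,0],[0,0,0,0]]]'

```text
time: 8.82
eef_pos: [548.1, -176.2, 52.0]
ee_rot: [0.621, 0.784, -0.0, -0.0]
contact_force: [0.5, 0.8, 0.1]
opening: 0.008
grasp_force: 0.0
```

Run:
```python
from h import *
t=snap('top','t5');s=snap('scene','s5'); print(bot.state()['contact_force'])
a=cv2.imread('pics/s5.png');b=cv2.imread('pics/t5.png')
o=np.hstack([cv2.resize(a,(400,300)),cv2.resize(b,(400,300))]); p=cv2.resize(a[60:210,280:480],(400,300),interpolation=2); q=cv2.resize(b[110:260,320:520],(400,300),interpolation=2)
cv2.imwrite('pics/m5.png',np.clip(np.vstack([o,np.hstack([p,q])])*1.7,0,255).astype(np.uint8))
```

```text
[ 0.60484746  0.35983527 -0.46844962]
```

View pics/m5.png

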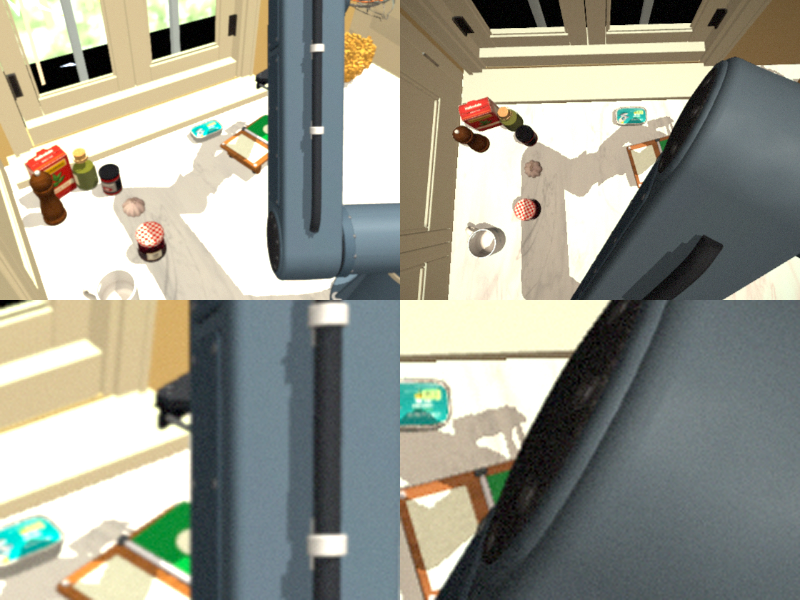

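The bottom-left panel shows the outer end of the gripper at about scene px (360–375, 97–122), and everything else is where it was. I'll triangulate that gripper end in the t1/s1 pair to check the tool position against the cameras.

Run:
```python
from h import *
t=bot.grab_frame('top');s=bot.grab_frame('scene')
a=cv2.imread('pics/t1.png')[140:185,415:460];b=cv2.imread('pics/s1.png')[85:130,360:405]
cv2.imwrite('pics/m6.png',np.clip(2.2*np.hstack([cv2.resize(a,(400,400),interpolation=2).astype(float),cv2.resize(b,(400,400),interpolation=2)]),0,255).astype(np.uint8))
def tri(a,b):
    o1,r1=ray(t,*a);o2,r2=ray(s,*b)
    m=np.linalg.lstsq(np.c_[r1,-r2],o2-o1,rcond=None)[0]
    p,q=o1+m[0]*r1,o2+m[1]*r2; return ((p+q)/2).round(),np.linalg.norm(p-q).round(1)
for A in((433,157),(440,153),(441,160)):
  for B in((378,109),(378,103),(381,115)): print(A,B,tri(A,B))
```

```text
(433, 157) (378, 109) (array([ 635., -185.,  166.]), np.float64(1.9))
(433, 157) (378, 103) (array([ 628., -176.,  188.]), np.float64(2.2))
(433, 157) (381, 115) (array([ 640., -196.,  144.]), np.float64(5.0))
(440, 153) (378, 109) (array([ 650., -203.,  153.]), np.float64(8.4))
(440, 153) (378, 103) (array([ 642., -193.,  175.]), np.float64(8.5))
(440, 153) (381, 115) (array([ 656., -215.,  129.]), np.float64(1.5))
(441, 160) (378, 109) (array([ 634., -194.,  165.]), np.float64(17.9))
(441, 160) (378, 103) (array([ 627., -185.,  186.]), np.float64(17.8))
(441, 160) (381, 115) (array([ 639., -206.,  142.]), np.float64(11.5))
```

View pics/m6.png

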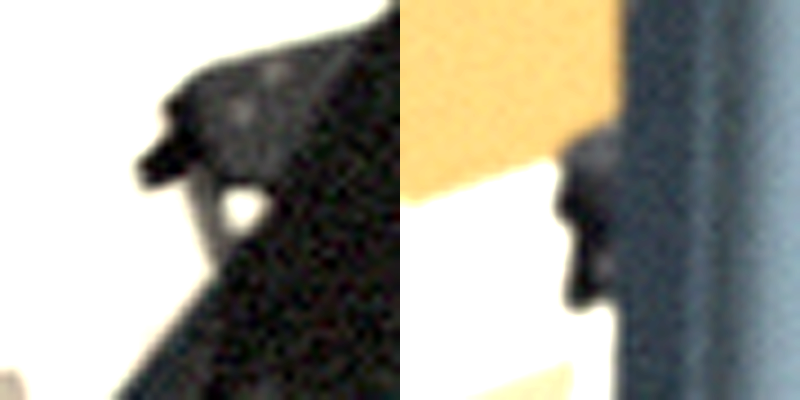

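The pictures are used up, and this last one shows the gripper end at about (635,-185,166), which agrees with the reported tool pose. Next I'll check the tip height by touching the bare worktop outside the tab.

Emit:
apply_moves --plan '[[[0.23,-0.95,0,0],[0.23,-0.95,0,0],[0,0,-0.75,0],[0,0,-0.65,0],[0,0,0,0]]]'

```text
time: 9.43
eef_pos: [559.4, -232.5, 6.8]
ee_rot: [0.622, 0.783, -0.0, -0.003]
contact_force: [-0.8, 1.2, -0.2]
opening: 0.009
grasp_force: 0.0
```

Emit:
apply_moves --plan '[[[0,0,-0.1,0],[0,0,0,0],[0,0,0,0]]]'

```text
time: 9.68
eef_pos: [562.5, -233.3, 7.9]
ee_rot: [0.621, 0.784, 0.0, 0.001]
contact_force: [0.1, -0.5, 0.7]
opening: 0.006
grasp_force: 0.0
```

Emit:
apply_moves --plan '[[[0,0,-0.1,0],[0,0,0,0],[0,0,0,0]]]'

```text
time: 9.93
eef_pos: [562.2, -233.2, 4.5]
ee_rot: [0.621, 0.784, 0.0, 0.0]
contact_force: [-0.5, -0.1, -0.4]
opening: 0.004
grasp_force: 0.0
```

Emit:
apply_moves --plan '[[[0,0,-0.1,0],[0,0,0,0],[0,0,0,0]]]'

```text
time: 10.18
eef_pos: [561.8, -233.2, 0.9]
ee_rot: [0.621, 0.784, -0.0, -0.0]
contact_force: [0.2, -0.4, 0.1]
opening: 0.003
grasp_force: 0.0
```

Emit:
apply_moves --plan '[[[0,0,-0.05,0],[0,0,0,0],[0,0,0,0]]]'

```text
time: 10.43
eef_pos: [561.9, -233.2, -0.6]
ee_rot: [0.621, 0.784, -0.0, -0.0]
contact_force: [-0.1, 0.4, -0.1]
opening: 0.007
grasp_force: 0.0
```

Emit:
apply_moves --plan '[[[0,0,-0.05,0],[0,0,0,0],[0,0,0,0]]]'

```text
time: 10.68
eef_pos: [561.9, -233.2, -2.1]
ee_rot: [0.621, 0.784, -0.0, -0.0]
contact_force: [-0.8, 0.6, -0.2]
opening: 0.004
grasp_force: 0.0
```

The reported z is below the worktop and still nothing touches, so the reported height is off from the real fingertip. I'll keep lowering until it makes contact to measure the offset.

Emit:
apply_moves --plan '[[[0,0,-0.1,0],[0,0,0,0]]]'

```text
time: 10.85
eef_pos: [561.7, -233.1, -5.4]
ee_rot: [0.621, 0.784, -0.0, -0.0]
contact_force: [0.3, 0.1, -0.5]
opening: 0.007
grasp_force: 0.0
```

Emit:
apply_moves --plan '[[[0,0,-0.1,0],[0,0,0,0]]]'

```text
time: 11.02
eef_pos: [561.6, -233.1, -8.5]
ee_rot: [0.621, 0.784, -0.0, -0.0]
contact_force: [-0.5, -0.4, 0.6]
opening: 0.001
grasp_force: 0.0
```

Emit:
apply_moves --plan '[[[0,0,-0.1,0],[0,0,0,0]]]'

```text
time: 11.18
eef_pos: [561.7, -233.1, -11.5]
ee_rot: [0.621, 0.784, -0.0, -0.0]
contact_force: [0.1, 0.7, 0.2]
opening: 0.007
grasp_force: 0.0
```

Emit:
apply_moves --plan '[[[0,0,-0.1,0],[0,0,0,0]]]'

```text
time: 11.35
eef_pos: [561.7, -233.1, -14.5]
ee_rot: [0.621, 0.784, -0.0, -0.0]
contact_force: [-0.6, 0.5, -0.7]
opening: 0.007
grasp_force: 0.0
```

Emit:
apply_moves --plan '[[[0,0,-0.1,0],[0,0,-0.05,0],[0,0,0,0]]]'

```text
time: 11.6
eef_pos: [561.7, -233.1, -18.9]
ee_rot: [0.621, 0.784, -0.0, -0.0]
contact_force: [-0.6, -0.1, 0.1]
opening: 0.007
grasp_force: 0.0
```

Emit:
apply_moves --plan '[[[0,0,-0.1,0],[0,0,-0.05,0],[0,0,0,0]]]'

```text
time: 11.85
eef_pos: [561.6, -233.1, -23.4]
ee_rot: [0.621, 0.784, -0.0, -0.0]
contact_force: [-0.5, 0.2, -0.3]
opening: 0.004
grasp_force: 0.0
```

Emit:
apply_moves --plan '[[[0,0,-0.1,0],[0,0,-0.05,0],[0,0,0,0]]]'

```text
time: 12.1
eef_pos: [561.7, -233.1, -27.9]
ee_rot: [0.621, 0.784, -0.0, -0.0]
contact_force: [-0.2, -0.2, 0.6]
opening: 0.004
grasp_force: 0.0
```

Emit:
apply_moves --plan '[[[0,0,-0.1,0],[0,0,-0.05,0],[0,0,0,0]]]'

```text
time: 12.35
eef_pos: [561.7, -233.1, -32.4]
ee_rot: [0.621, 0.784, -0.0, -0.0]
contact_force: [-0.3, -0.6, -0.5]
opening: 0.005
grasp_force: 0.0
```

Emit:
apply_moves --plan '[[[0,0,-0.07,0],[0,0,0,0]]]'

```text
time: 12.52
eef_pos: [561.8, -233.2, -34.4]
ee_rot: [0.621, 0.784, -0.0, -0.0]
contact_force: [-0.4, -0.3, 0.9]
opening: 0.001
grasp_force: 0.0
```

Emit:
apply_moves --plan '[[[0,0,-0.07,0],[0,0,0,0]]]'

```text
time: 12.68
eef_pos: [561.9, -233.3, -34.5]
ee_rot: [0.621, 0.784, -0.0, -0.0]
contact_force: [-2.1, 0.8, 10.8]
opening: 0.009
grasp_force: 5.2
```

Emit:
apply_moves --plan '[[[0,0,-0.07,0],[0,0,0,0]]]'

```text
time: 12.85
eef_pos: [561.9, -233.3, -34.6]
ee_rot: [0.621, 0.784, -0.0, 0.0]
contact_force: [-4.4, 3.2, 22.5]
opening: 0.007
grasp_force: 11.3
```

Emit:
apply_moves --plan '[[[0,0,-0.07,0],[0,0,0,0]]]'

```text
time: 13.02
eef_pos: [562.0, -233.3, -34.6]
ee_rot: [0.621, 0.784, -0.0, 0.0]
contact_force: [-7.8, 3.7, 34.3]
opening: 0.01
grasp_force: 17.4
```

Contact came at reported z = -34.5, so the real tip is 34.5 mm higher than reported, and the earlier approach simply passed above the leaf. I'll raise straight up to a real tip height of 50 mm (reported about 15.5) and approach the tab's edge by force.

Emit:
apply_moves --plan '[[[0,0,0.7,0],[0,0,0.7,0],[0,0,0.48,0],[0,0,0,0],[0,0,0,0]]]'

```text
time: 13.43
eef_pos: [562.5, -233.6, 16.8]
ee_rot: [0.621, 0.784, 0.0, 0.001]
contact_force: [0.0, 0.9, -1.0]
opening: 0.006
grasp_force: 0.0
```

Emit:
apply_moves --plan '[[[-0.038,0.162,0,0],[-0.038,0.162,0,0],[0,0,0,0]]]'

```text
time: 13.68
eef_pos: [557.9, -221.5, 14.5]
ee_rot: [0.621, 0.784, -0.0, -0.002]
contact_force: [-0.8, 0.0, 0.5]
opening: 0.007
grasp_force: 0.0
```

Emit:
apply_moves --plan '[[[-0.023,0.097,0,0],[-0.015,0.065,0,0],[0,0,0,0]]]'

```text
time: 13.93
eef_pos: [558.1, -217.9, 15.5]
ee_rot: [0.621, 0.784, -0.0, -0.001]
contact_force: [0.7, -0.6, 0.2]
opening: 0.004
grasp_force: 0.0
```

Emit:
apply_moves --plan '[[[-0.015,0.065,0,0],[-0.015,0.065,0,0],[0,0,0,0]]]'

```text
time: 14.18
eef_pos: [557.4, -214.4, 16.0]
ee_rot: [0.621, 0.784, 0.0, -0.0]
contact_force: [-0.3, 0.4, 0.7]
opening: 0.006
grasp_force: 0.0
```

Emit:
apply_moves --plan '[[[-0.015,0.065,0,0],[0,0,0,0]]]'

```text
time: 14.35
eef_pos: [557.0, -212.5, 16.1]
ee_rot: [0.621, 0.784, 0.0, -0.0]
contact_force: [-1.1, -0.1, -0.2]
opening: 0.001
grasp_force: 0.0
```

Emit:
apply_moves --plan '[[[-0.015,0.065,0,0],[0,0,0,0]]]'

```text
time: 14.52
eef_pos: [556.5, -210.6, 16.1]
ee_rot: [0.621, 0.784, 0.0, -0.0]
contact_force: [0.3, -0.7, 0.5]
opening: 0.006
grasp_force: 0.0
```

Emit:
apply_moves --plan '[[[-0.008,0.033,0,0],[0,0,0,0]]]'

```text
time: 14.68
eef_pos: [556.6, -209.9, 16.1]
ee_rot: [0.621, 0.784, -0.0, 0.0]
contact_force: [-0.5, -0.8, -0.3]
opening: 0.004
grasp_force: 0.0
```

Emit:
apply_moves --plan '[[[-0.008,0.033,0,0],[0,0,0,0]]]'

```text
time: 14.85
eef_pos: [556.6, -209.8, 16.2]
ee_rot: [0.621, 0.784, -0.0, 0.001]
contact_force: [-1.2, -2.9, -0.6]
opening: 0.006
grasp_force: 1.3
```

The tab's edge is found at TCP (556.6,-209.8), which matches the prediction, so x and y are good. I'll back off, go 12 mm lower for slip margin, press to about 5 N and lift.

Emit:
apply_moves --plan '[[[0.02,-0.1,0,0],[0,0,-0.4,0],[0,0,0,0],[-0.02,0.1,0,0],[0,0,0,0]]]'

```text
time: 15.27
eef_pos: [555.8, -209.9, 3.6]
ee_rot: [0.621, 0.784, -0.001, 0.0]
contact_force: [-1.6, -4.9, -1.0]
opening: 0.001
grasp_force: 2.0
```

Emit:
apply_moves --plan '[[[-0.004,0.016,0,0],[0,0,0,0]]]'

```text
time: 15.43
eef_pos: [555.9, -209.9, 3.9]
ee_rot: [0.621, 0.784, -0.001, 0.001]
contact_force: [-1.0, -5.5, -0.9]
opening: 0.006
grasp_force: 2.4
```

Emit:
apply_moves --plan '[[[0,0.003,0.06,0],[0,0.003,0.06,0],[0,0,0,0]]]'

```text
time: 15.68
eef_pos: [555.9, -209.6, 7.8]
ee_rot: [0.621, 0.784, -0.001, 0.001]
contact_force: [-1.3, -5.0, 0.4]
opening: 0.001
grasp_force: 2.3
```

Emit:
apply_moves --plan '[[[-0.001,0.004,0.08,0],[-0.001,0.004,0.08,0],[-0.001,0.004,0.08,0]]]'

```text
time: 15.93
eef_pos: [555.7, -208.7, 14.9]
ee_rot: [0.621, 0.784, -0.001, 0.0]
contact_force: [-2.1, -4.4, 0.0]
opening: 0.006
grasp_force: 2.1
```

```bash
cat >> h.py <<'E'
def green(d):
    r=d['pixels'].astype(int)[140:215,340:385]; g=r[...,1]-r[...,0]>25
    print('green rows',[(int(np.where(g[:,i])[0].min()+140),int(np.where(g[:,i])[0].max()+140)) if g[:,i].any() else 0 for i in range(8,44,4)])
E
python3 - <<'E'
from h import *
green({'pixels':cv2.imread('pics/scene0.png')[...,::-1]})
green(force(3))
E
```

```text
green rows [(178, 181), (175, 183), (172, 186), (169, 188), (166, 191), (163, 193), (160, 196), (162, 198), (165, 200)]
16.0833 [-1.5400e+00 -5.0000e+00  9.6000e-01  5.5595e+02 -2.0868e+02  1.5220e+01
 -7.7000e-01  2.2000e-01  5.0000e-02]
green rows [(177, 181), (174, 183), (171, 186), (168, 188), (164, 190), (161, 193), (158, 196), (160, 197), 0]
```

The leaf is rising: the green edge has moved up 2 px for 11 mm of lift, at a steady 5 N. I'll compute the arc for the rest of the motion.

Run:
```python
from h import *
th=np.r_[0.118:1.62:16j]; 
out=12.2+130*np.cos(th)+2.5*np.sin(th); z=15.2+130*(np.sin(th)-np.sin(.118))
def rows(out,z,lab):
    for i in range(1,len(out)):
        d=out[i]-out[i-1]; print(lab[i].round(2),np.round([d*.23/30,-d*.973/30,(z[i]-z[i-1])/30],3),'tgt',np.round([523.4+.23*out[i],-71.2-.973*out[i],z[i]],1))
rows(out,z,th)
```

```text
0.22 [-0.015  0.063  0.428] tgt [ 555.5 -207.1   28. ]
0.32 [-0.025  0.104  0.418] tgt [ 554.8 -204.    40.6]
0.42 [-0.034  0.144  0.405] tgt [ 553.8 -199.6   52.7]
0.52 [-0.043  0.183  0.387] tgt [ 552.5 -194.1   64.3]
0.62 [-0.052  0.22   0.365] tgt [ 550.9 -187.5   75.3]
0.72 [-0.06   0.255  0.34 ] tgt [ 549.1 -179.9   85.5]
0.82 [-0.068  0.288  0.312] tgt [ 547.  -171.2   94.8]
0.92 [-0.075  0.317  0.28 ] tgt [ 544.8 -161.7  103.3]
1.02 [-0.081  0.343  0.245] tgt [ 542.4 -151.4  110.6]
1.12 [-0.087  0.366  0.209] tgt [ 539.8 -140.4  116.9]
1.22 [-0.091  0.385  0.169] tgt [ 537.  -128.9  122. ]
1.32 [-0.095  0.401  0.129] tgt [ 534.2 -116.9  125.8]
1.42 [-0.097  0.412  0.087] tgt [ 531.3 -104.5  128.4]
1.52 [-0.099  0.419  0.044] tgt [528.3 -91.9 129.7]
1.62 [-0.1    0.422  0.   ] tgt [525.3 -79.3 129.7]
```

Split the first steps in half and check along the way.

Emit:
apply_moves --plan '[[[-0.008,0.034,0.214,0],[-0.008,0.034,0.214,0],[-0.013,0.055,0.209,0],[-0.013,0.055,0.209,0]]]'

```text
time: 16.42
eef_pos: [554.5, -202.7, 40.7]
ee_rot: [0.621, 0.784, -0.0, -0.0]
contact_force: [-1.1, -4.1, 0.1]
opening: 0.007
grasp_force: 1.7
```

Run:
```python
from h import *
green(force(2))
```

```text
16.5167 [-6.8000e-01 -2.6700e+00  1.5600e+00  5.5516e+02 -2.0221e+02  4.1590e+01
 -4.3000e-01  6.0000e-02  3.0000e-02]
green rows [(176, 181), (172, 183), (168, 186), (164, 188), (159, 191), (155, 193), (152, 196), (154, 197), 0]
```

Emit:
apply_moves --plan '[[[-0.018,0.078,0.2,0],[-0.018,0.078,0.2,0],[-0.022,0.095,0.19,0],[-0.022,0.095,0.19,0]]]'

```text
time: 16.85
eef_pos: [552.6, -191.8, 64.3]
ee_rot: [0.621, 0.784, 0.0, 0.0]
contact_force: [0.2, -2.7, 1.6]
opening: 0.008
grasp_force: 1.3
```

Emit:
apply_moves --plan '[[[-0.026,0.112,0.18,0],[-0.026,0.112,0.18,0],[-0.03,0.13,0.17,0],[-0.03,0.13,0.17,0]]]'

```text
time: 17.18
eef_pos: [548.9, -176.9, 85.2]
ee_rot: [0.621, 0.784, 0.0, -0.0]
contact_force: [-0.1, -1.4, 0.7]
opening: 0.006
grasp_force: 0.8
```

Run:
```python
from h import *
green(force(2))
```

```text
17.2833 [ 1.5000e-01 -5.5000e-01  7.3000e-01  5.4882e+02 -1.7622e+02  8.5670e+01
 -9.0000e-02 -7.0000e-02 -2.0000e-02]
green rows [(174, 181), (168, 183), (161, 186), (155, 188), (148, 191), (144, 193), (146, 196), (148, 197), 0]
```

Still in contact and rising. Continue to upright.

Emit:
apply_moves --plan '[[[-0.034,0.15,0.156,0],[-0.034,0.15,0.156,0],[-0.038,0.165,0.14,0],[-0.038,0.165,0.14,0]]]'

```text
time: 17.62
eef_pos: [544.2, -157.9, 102.5]
ee_rot: [0.621, 0.784, 0.0, -0.001]
contact_force: [0.3, -1.5, 0.5]
opening: 0.006
grasp_force: 0.3
```

Emit:
apply_moves --plan '[[[-0.041,0.175,0.122,0],[-0.041,0.175,0.122,0],[-0.044,0.185,0.104,0],[-0.044,0.185,0.104,0]]]'

```text
time: 17.95
eef_pos: [539.2, -136.4, 116.2]
ee_rot: [0.621, 0.784, -0.0, -0.0]
contact_force: [0.8, -1.1, -0.1]
opening: 0.004
grasp_force: 0.3
```

Emit:
apply_moves --plan '[[[-0.046,0.195,0.085,0],[-0.046,0.195,0.085,0],[-0.048,0.2,0.064,0],[-0.048,0.2,0.064,0]]]'

```text
time: 18.28
eef_pos: [533.7, -112.8, 125.1]
ee_rot: [0.621, 0.784, -0.0, -0.0]
contact_force: [-0.4, -0.4, -0.7]
opening: 0.007
grasp_force: 0.3
```

Emit:
apply_moves --plan '[[[-0.049,0.206,0.043,0],[-0.049,0.206,0.043,0],[-0.05,0.21,0.02,0],[-0.05,0.21,0.02,0]]]'

```text
time: 18.62
eef_pos: [527.9, -87.9, 128.8]
ee_rot: [0.621, 0.784, -0.0, 0.0]
contact_force: [0.1, 0.0, -0.5]
opening: 0.005
grasp_force: 0.3
```

Run:
```python
from h import *
d=force(3); green(d); cv2.imwrite('pics/s6.png',cv2.cvtColor(d['pixels'],cv2.COLOR_RGB2BGR)); t=snap('top','t6')
p=t['pixels'].astype(int)
for n,m in(('green',(p[...,1]-p[...,0]>25)),('red',(p[...,0]-p[...,1]>50))):
    m[:, :300]=0; m[:150]=0; m[290:]=0; v,u=np.where(m); print(n,len(u),(u.min(),u.max(),v.min(),v.max()) if len(u) else 0)
```

```text
18.7667 [-2.9000e-01 -2.1000e-01 -1.2000e-01  5.2757e+02 -8.7160e+01  1.2871e+02
  2.0000e-02 -1.3000e-01  1.0000e-02]
green rows [(147, 182), (150, 185), (151, 187), (140, 189), (141, 192), (143, 194), (194, 194), 0, 0]
green 997 (np.int64(304), np.int64(385), np.int64(151), np.int64(244))
red 253 (np.int64(325), np.int64(386), np.int64(189), np.int64(260))
```

```bash
cat >> h.py <<'E'
def leaf(d,col,ths):
    p=d['pixels'].astype(int); m=(p[...,1]-p[...,0]>22) if col=='g' else (p[...,0]-p[...,1]>60)&(p[...,1]<p[...,2]+25)
    m=m.astype(np.uint8); best=[]
    X,Y=np.array([.973,.23,0]),np.array([-.23,.973,0]); C=np.array([523.4,-71.2,58])
    for th in ths:
        pts=[]
        for x,r in((-55,8),(-55,96),(-30,96),(-30,130),(30,130),(30,96),(55,96),(55,8)):
            n=2.5 if col=='g' else -2.5
            w=C+X*x+Y*(-r*np.cos(th)+n*np.sin(th))+np.array([0,0,1])*(r*np.sin(th)+n*np.cos(th)); pts.append(proj(d,w))
        q=np.zeros_like(m); cv2.fillPoly(q,[np.round(pts).astype(np.int32)],1)
        roi=m.copy(); roi[:,:300]=0; roi[260:]=0
        best.append((round(float(th),2),int((q&roi).sum()),int((roi&(1-q)).sum())))
    best.sort(key=lambda b:b[2]-b[1]); print(col,best[:4])
E
python3 - <<'E'
from h import *
d=bot.grab_frame('scene'); leaf(d,'g',np.arange(0.6,2,.08)); leaf(bot.grab_frame('top'),'r',np.arange(1,2.4,.08))
leaf({**d,'pixels':cv2.imread('pics/scene0.png')[...,::-1]},'g',np.arange(0,.5,.02))
E
```

```text
g [(1.56, 919, 137), (1.48, 899, 157), (1.4, 861, 195), (1.64, 857, 199)]
r [(1.56, 10, 0), (1.32, 9, 1), (1.4, 9, 1), (1.48, 9, 1)]
g [(0.06, 1567, 128), (0.08, 1563, 132), (0.1, 1562, 133), (0.12, 1548, 147)]
```

The leaf is at about 1.55 rad, matching the plan. Next comes the arc over and down on the left.

Run:
```python
from h import *
ph=np.radians(np.r_[0:90:19j]); r=105
i_=r*np.sin(ph)-2.5*np.cos(ph)-11; z=58+r*np.cos(ph)+2.5*np.sin(ph)-34.5
z[0]=128.7;i_[0]=-16
for k in range(1,19):
    d=i_[k]-i_[k-1]; print(k*5,np.round([-d*.23/30,d*.973/30,(z[k]-z[k-1])/30],3),np.round([523.4-.23*i_[k],-71.2+.973*i_[k],z[k]],1))
```

```text
5 [-0.089  0.378 -0.013] [524.4 -75.4 128.3]
10 [-0.07   0.295 -0.033] [522.3 -66.6 127.3]
15 [-0.069  0.292 -0.059] [520.2 -57.8 125.6]
20 [-0.067  0.285 -0.085] [518.2 -49.2 123. ]
25 [-0.066  0.277 -0.11 ] [516.2 -40.9 119.7]
30 [-0.063  0.267 -0.135] [514.4 -32.9 115.7]
35 [-0.06   0.254 -0.158] [512.5 -25.3 110.9]
40 [-0.057  0.24  -0.18 ] [510.8 -18.1 105.5]
45 [-0.053  0.224 -0.201] [509.3 -11.4  99.5]
50 [-0.049  0.206 -0.22 ] [507.8  -5.2  92.9]
55 [-0.044  0.186 -0.238] [5.065e+02 4.000e-01 8.580e+01]
60 [-0.039  0.166 -0.254] [505.3   5.4  78.2]
65 [-0.034  0.143 -0.267] [504.3   9.7  70.1]
70 [-0.028  0.12  -0.279] [503.4  13.3  61.8]
75 [-0.023  0.096 -0.289] [502.8  16.2  53.1]
80 [-0.017  0.071 -0.297] [502.2  18.3  44.2]
85 [-0.011  0.046 -0.302] [501.9  19.7  35.1]
90 [-0.005  0.02  -0.305] [501.8  20.3  26. ]
```

Emit:
apply_moves --plan '[[[-0.045,0.19,-0.006,0],[-0.045,0.19,-0.006,0],[-0.07,0.295,-0.033,0],[-0.07,0.292,-0.059,0]]]'

```text
time: 19.25
eef_pos: [521.3, -58.9, 125.6]
ee_rot: [0.622, 0.783, 0.0, 0.0]
contact_force: [0.8, -0.1, 0.2]
opening: 0.005
grasp_force: 0.4
```

Emit:
apply_moves --plan '[[[-0.067,0.285,-0.085,0],[-0.066,0.277,-0.11,0],[-0.063,0.267,-0.135,0]]]'

```text
time: 19.5
eef_pos: [514.9, -33.4, 115.4]
ee_rot: [0.621, 0.784, 0.0, -0.0]
contact_force: [0.5, -0.4, 0.8]
opening: 0.007
grasp_force: 0.3
```

Run:
```python
from h import *
d=force(2); leaf(d,'g',np.arange(1.4,2.8,.08)); leaf(bot.grab_frame('top'),'r',np.arange(1.4,2.8,.08))
```

```text
19.6 [-3.900e-01  4.400e-01 -1.800e-01  5.134e+02 -3.221e+01  1.146e+02
 -2.000e-02 -1.300e-01  0.000e+00]
g [(2.04, 310, 145), (1.96, 300, 155), (1.88, 284, 171), (2.12, 278, 177)]
r [(2.2, 5, 0), (2.28, 5, 0), (2.36, 5, 0), (2.44, 5, 0)]
```

Emit:
apply_moves --plan '[[[-0.06,0.254,-0.158,0],[-0.057,0.24,-0.18,0],[-0.053,0.224,-0.2,0],[-0.049,0.206,-0.22,0]]]'

```text
time: 19.98
eef_pos: [508.6, -6.3, 92.4]
ee_rot: [0.621, 0.784, 0.0, 0.0]
contact_force: [0.5, -0.8, 0.8]
opening: 0.004
grasp_force: 0.3
```

Emit:
apply_moves --plan '[[[-0.044,0.186,-0.238,0],[-0.039,0.166,-0.254,0],[-0.034,0.143,-0.267,0],[-0.028,0.12,-0.279,0]]]'

```text
time: 20.32
eef_pos: [504.0, 12.2, 60.9]
ee_rot: [0.621, 0.784, -0.0, -0.0]
contact_force: [-0.3, -0.4, 0.6]
opening: 0.007
grasp_force: 0.2
```

Emit:
apply_moves --plan '[[[-0.023,0.096,-0.289,0],[-0.017,0.071,-0.297,0],[0,0,0,0]]]'

```text
time: 20.57
eef_pos: [501.4, 17.2, 42.2]
ee_rot: [0.621, 0.784, -0.001, -0.002]
contact_force: [-0.3, 0.6, 0.0]
opening: 0.007
grasp_force: 0.0
```

Emit:
apply_moves --plan '[[[-0.011,0.046,-0.2,0],[0,0,-0.1,0],[0,0,-0.15,0],[0,0,0,0]]]'

```text
time: 20.9
eef_pos: [502.5, 17.9, 30.1]
ee_rot: [0.621, 0.784, -0.0, -0.0]
contact_force: [0.3, 0.3, -0.6]
opening: 0.003
grasp_force: 0.0
```

Now press down gently until the stop is felt.

Emit:
apply_moves --plan '[[[0,0,-0.06,0],[0,0,0,0]]]'

```text
time: 21.07
eef_pos: [502.8, 17.8, 28.8]
ee_rot: [0.621, 0.784, 0.0, 0.0]
contact_force: [-0.6, 0.6, -0.1]
opening: 0.01
grasp_force: 0.0
```

Emit:
apply_moves --plan '[[[0,0,-0.06,0],[0,0,0,0]]]'

```text
time: 21.23
eef_pos: [502.9, 17.8, 27.1]
ee_rot: [0.621, 0.784, 0.0, 0.0]
contact_force: [0.6, 0.1, -0.4]
opening: 0.003
grasp_force: 0.0
```

Emit:
apply_moves --plan '[[[0,0,-0.05,0],[0,0,0,0]]]'

```text
time: 21.4
eef_pos: [503.0, 17.9, 26.0]
ee_rot: [0.621, 0.784, 0.0, 0.0]
contact_force: [0.4, 0.2, 2.6]
opening: 0.005
grasp_force: 1.3
```

Emit:
apply_moves --plan '[[[0,0,-0.04,0],[0,0,0,0]]]'

```text
time: 21.57
eef_pos: [503.1, 17.9, 25.8]
ee_rot: [0.621, 0.784, 0.0, 0.0]
contact_force: [-2.9, 0.7, 11.9]
opening: 0.003
grasp_force: 5.8
```

The stop is felt at z = 25.8, with 26.0 predicted, so the leaf lies flat. I'll lift straight up, draw back and verify.

Emit:
apply_moves --plan '[[[0,0,0.3,0],[0,0,0.8,0],[0,0,1,0],[0,0,1,0],[0,0,1,0]]]'

```text
time: 21.98
eef_pos: [502.3, 18.0, 148.7]
ee_rot: [0.621, 0.784, -0.0, -0.0]
contact_force: [0.8, -0.3, -0.4]
opening: 0.004
grasp_force: 0.0
```

Emit:
apply_moves --plan '[[[0,-0.9,0.5,0],[0,-1,0.3,0],[0,-1,0,0],[0,-1,0,0],[0,-1,0,0]]]'

```text
time: 22.4
eef_pos: [502.6, -130.3, 172.1]
ee_rot: [0.621, 0.784, 0.0, 0.0]
contact_force: [0.8, -0.2, -0.8]
opening: 0.007
grasp_force: 0.0
```

Emit:
apply_moves --plan '[[[0,-1,0,0],[0,-1,0,0],[0,-1,0,0],[0,-1,0,0],[0,-1,0,0]]]'

```text
time: 22.82
eef_pos: [502.4, -280.4, 171.5]
ee_rot: [0.621, 0.784, 0.0, -0.0]
contact_force: [0.3, -0.0, 0.6]
opening: 0.002
grasp_force: 0.0
```

Emit:
apply_moves --plan '[[[0,-1,0,0],[0,-1,0,0],[0,0,0,0],[0,0,0,0],[0,0,0,0]]]'

```text
time: 23.23
eef_pos: [502.2, -338.1, 171.0]
ee_rot: [0.621, 0.783, 0.0, -0.001]
contact_force: [1.0, 0.0, -0.2]
opening: 0.006
grasp_force: 0.0
```

Run:
```python
from h import *
force(2); t=snap('top','t9'); d=snap('scene','s9')
for n,f in(('scene',d),('top',t)): leaf(f,'r',np.arange(2.6,3.16,.04))
a=cv2.imread('pics/scene0.png').astype(int);b=cv2.imread('pics/s9.png').astype(int)
for n,(u,v) in dict(fish=(289,181),jam=(211,337),garlic=(187,290),spice=(154,250)).items():
    A=a[v-28:v+28,u-28:u+28].mean(2).astype(np.float32);B=b[v-18:v+18,u-18:u+18].mean(2).astype(np.float32)
    r=cv2.matchTemplate(A,B,cv2.TM_CCOEFF_NORMED);_,s,_,l=cv2.minMaxLoc(r);print(n,round(s,2),l,'(10,10)=unmoved')
```

```text
23.3333 [ 2.5000e-01  6.9000e-01 -2.0000e-01  5.0239e+02 -3.3747e+02  1.7118e+02
 -3.0000e-02 -1.2000e-01  3.0000e-02]
r [(3.12, 1672, 86), (3.16, 1659, 99), (3.08, 1609, 149), (3.04, 1505, 253)]
r [(3.08, 2101, 28), (3.12, 2100, 29), (3.04, 2088, 41), (3.16, 2088, 41)]
fish 1.0 (10, 10) (10,10)=unmoved
jam 1.0 (10, 10) (10,10)=unmoved
garlic 0.74 (9, 10) (10,10)=unmoved
spice 1.0 (10, 10) (10,10)=unmoved
```

The leaf measures about 3.12 rad, the firm stop was felt, and the items haven't moved (the garlic match is weaker because of changed shadow). I'll hand it in.

```bash
python3 -c "
from bench import bot
print(bot.job_done())"
```

```text
the job is handed in; nothing more can be done
None
```

The job is handed in at about 23 s with the leaf flat on the left, red face up (about 3.1 rad by camera, firm stop felt at 12 N); the leaf was only pushed, the jam jar, spice tin, garlic and fish tin show no movement, the arm is clear, and no verdict was returned.

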